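Open the circuit-board holder and hold its index plunger out

ROBOT

A 6-joint arm with a two-finger parallel gripper is mounted at the origin on the work surface. World frame = base frame: x ahead of the robot, y to its left, z up, the work surface at z = 0. Lengths are in mm, angles in rad, forces in N, time in s.
With the tool pointing down it reaches from about 350 to 875 mm from the base axis. Payload 4.2 kg.
Tool frame: the origin (TCP) lies midway between the tips of the shut fingers; the grasp point (between the pads) lies robot.hold_point_z behind it (robot.hold_point_z is the distance from the TCP to the grasp point, in mm); z points along the fingers, y is the direction in which the jaws open and shut (so a half turn about z gives the same grasp; the last joint's range is limited). The gripper opens to 85 mm and grips with 20 to 120 N. Pads are 22 mm wide; open, the fingers measure 114 mm over their backs; the gripper's body (76 mm by 85 mm) begins 54 mm behind the grasp point. The pads swing forward as they close: fully open they stand 13 mm farther back than shut.
Start: joints at [-0.879, 0.385, 0.008, 0, -1.194, -0.259], TCP at [262.146, -567.344, 231.312] pointing down, gripper open.
Joint ranges: [-3.14, 3.14], [-1.21, 2.06], [-1.07, 1.41], [-3.16, 2.05], [-2.99, -0.16], [-3.1, 3.1]. Speed limits (rad/s): [2.79, 2.79, 3.14, 3.14, 3.14, 3.14].

INTERFACE

Orientations are given as a rotation vector (axis times angle).
In Python, from rig import robot gives the robot as it stands.
- The arm moves only by the shell command python3 -m crank 'ROWS' [FORCE]. ROWS is JSON, one flat list of numbers, 7 for each row, row after row: the turn, a rotation vector about the tool's x, y, z in degrees, then the shift along the tool's x, y, z in cm, then the finger opening in cm, from 0 to 8.54. In form: [ax, ay, az, x, y, z, fingers, ax, ay, az, x, y, z, fingers, ...]. A call has exactly 8 rows; each row is the pose to reach, as a shift and turn from the pose commanded when the call began, along the tool's axes at that moment; what a row does not reach only later rows make up. A row lasts 1/10 s, in which the tool goes at most 50 mm and 8.59 degrees, less where a joint would pass 70% of its speed; a pose out of reach is approached as far as the arm can. A call with a gripper value outside its range is refused whole. The fingers move at their own pace and stop on an object; FORCE is the grip in N (left out, the last holds). Time passes only in rows, so rows that repeat a pose let the fingers close, or fill a call up. It gives the time, the measured TCP pose, the force and the opening at its end, in the units of the state.
- robot.get_obs(): the state, without advancing time (a new reading comes with each control period).
- robot.grab_frame(name): name is "side" or "top"; returns a dict with "color" (384x512x3 uint8, red, green, blue), "camera_matrix" (3x3 intrinsics, pixels), "eye" and "attitude" of the camera in the world. Camera axes: x right, y up, looking along -z (the intrinsics and any distortion apply to the point x, -y, -z); pixel columns grow to the right and rows downward; lengths in mm; the calibration is good to about 2 mm. A picture is of the moment at which its call begins. There is no depth.
- robot.job_done(): hands the job in, once; it reports no verdict.
The state is a dict: "time": time; "joint_pos": joint angles; "joint_velocities": joint speeds; "tau": joint torques, N m; "eef_pos": TCP position; "eef_rot": TCP orientation; "ft_force": force on the tool from outside, world axes, zero at the start; "wrist_torque": the same for the moment, N m; "opening": opening from 0.0 (shut) to 1.0 (fully open).
Only numpy, scipy, OpenCV 4.12 (cv2) and the standard library are available. Lean on these libraries where they do the work, as an engineer would, in place of code of your own. Each camera call takes 0.05 s, during which the arm holds its last target.

TASK

Get the blue circuit-board holder ready for the next board: first pull its sprung sliding jaw out by the green thumb tab until the jaw's red pointer lines up with the yellow marker on the scale, and let it go there. Then pull the red knob of the index plunger straight out as far as it goes and keep holding it out, so that the unlocked frame swings down and hangs still, free for me to turn; finish while still holding the plunger fully out. Leave everything else on the bench undisturbed.

Things in the scene. Friction and masses are not known exactly. Their poses are not given: they have to be found in the camera images.
- holder: Blue circuit-board holder bolted to the bench, base 160 x 310 mm; uprights at y -130 (70 mm wide, 202 high) and +130 mm (175 high), both 14 thick. Between them a frame tilts about an axis 160 mm up. Origin: centre of the base's underside. y along the tilt axis and rail, z up, x away from the robot: the locked frame's arms rise 45 deg to +x, ends 90 mm out, 255 mm up; fixed arm at y -85 mm.
- jaw_tab (a point): Grip point in the green thumb tab standing upright on the sliding jaw: tab 24 mm in the holder's x, 10 mm thick in its y, free from 18 mm below this point to 18 mm above it (the jaw's 24 mm wide carriage is 24 mm below it). 202 mm above the bench while locked. Pinch it across the holder's y and draw it along the holder's +y.
- jaw_pointer (a point): Tip of the red pointer on the jaw (3 mm wide), 170 mm above the bench, on the robot's side of the tab and at the same holder y as the tab.
- marker_top (a point): The yellow marker, a 6 mm wide rider clamped on the white scale bar on the robot's side of the rail; this point has the same holder x and z as the red pointer's tip, so the two coincide when the jaw stands at the marker.
- jaw (a joint): How far the jaw is pulled out along the holder's +y, m: 0 shut, 0.086 end of travel. A return spring (3 to 5 N) pulls it back, but a friction brake (8 N) holds it wherever it is let go: drawing it out takes 11 to 13 N, pushing it back about 4 N.
- marker (a joint): Place of the yellow marker on the same scale as joint jaw, m: the jaw is at the marker when both read the same (0.035 to 0.075).
- plunger_knob (a point): Centre of the index plunger's red knob, a cylinder 28 mm in diameter, 26 mm long, lying along the holder's y outside the -y upright; when seated 186 mm above the bench at holder x 0, y -170 mm, its inner end 20 mm from the upright. Pulled along the holder's -y. More than 25 mm free on both sides in x.
- plunger (a joint): How far the plunger is pulled out, m: 0 seated with its 9 mm pin in the hole of the frame's index disc, 0.008 just clear of the disc, 0.014 against its stop. The spring pulls it in with 6 N when seated and 13 N when fully out.
- frame (a joint): Tilt of the frame, rad: 0 to 0.05 locked with its arms 45 degrees up, growing as the arms swing down; about 2.6 hanging. Once the pin is clear it swings down by its own weight, damped, within about 4 s.
- switch_box: Loose white network box 105 x 100 x 26 mm; origin under its centre. Leave alone.
- led_supply: Loose metal power supply 180 x 95 x 40 mm; origin under its centre. Leave alone.
- led_board: Loose green controller board 100 x 130 x 23 mm on brass feet, beyond the holder; origin under its centre. Leave alone.
- screwdriver: Loose screwdriver 180 mm long, lying on the robot's side of the holder. Leave alone.
- solder_spool: Loose solder spool, 56 mm in diameter, 42 mm high. Leave alone.
- standoff_jar: Loose clear jar with a blue cap, 56 mm in diameter, 70 mm high. Leave alone.
- side_cutters: Loose side cutters with blue handles, 130 mm long. Leave alone.

How it is judged:
By the outcome, as a careful person would: the job done as asked, in the order asked, and still so for the second after the job is handed in, while the arm keeps its last pose, push and grip.
It also fails if it takes over 48 s, if anything falls off the work surface, if the arm or the gripper's body presses on something with over 40 N, if the wrist force passes 120 N, or if a joint passes its speed limit or range.

## Working session

There is one attempt and no reset: what is moved stays moved. The work goes in short steps, Python scripts to look and compute and a shell command to move; the robot and the scene stay as the last step left them, time stands still between calls to the robot, and variables do not carry over. Pictures are saved under pics/ and viewed, and the job is handed in when it is done.

```bash
ls; mkdir -p pics; python3 - <<'E'
from rig import robot
import cv2
print(robot.get_obs()); print(robot.hold_point_z)
for n in("side","top"):
    f=robot.grab_frame(n); cv2.imwrite(f"pics/{n}0.png",f["color"][:,:,::-1]); print(n,f["camera_matrix"],f["eye"],f["attitude"],[k for k in f])
E
```

```text
pics
{'time': 0.0, 'joint_pos': array([-8.79385789e-01,  3.85545674e-01,  6.64250470e-03, -5.08399537e-04,
       -1.19400867e+00, -2.58599297e-01]), 'joint_velocities': array([ 0.00051408, -0.00041932, -0.00056425,  0.00059477,  0.00047509,
       -0.00051466]), 'tau': array([ 3.12375550e-04, -3.92282546e+01,  1.88400739e+01,  4.18632388e+00,
       -4.65679768e-03, -2.62587281e-05]), 'eef_pos': array([ 261.91610232, -566.83153878,  230.23329006]), 'eef_rot': array([ 0.67415869, -3.06784374, -0.00329403]), 'ft_force': array([-0.53602731, -1.0042617 , -0.01282562]), 'wrist_torque': array([ 0.03033194, -0.01081805,  0.0011475 ]), 'opening': 0.9985130353530467}
18.700000000000003
side [[438.98193166   0.         257.34412527]
 [  0.         438.98193166 191.61614204]
 [  0.           0.           1.        ]] [-10.63750676 796.24849592 800.4520938 ] [ 0.40456856 -1.20696272 -2.27636441] ['color', 'camera_matrix', 'eye', 'attitude']
top [[454.19392502   0.         256.63683971]
 [  0.         454.19392502 184.71071303]
 [  0.           0.           1.        ]] [ 264.26017794  -27.81854181 1453.83804437] [ 0.18043059 -0.16329017 -1.50958672] ['color', 'camera_matrix', 'eye', 'attitude']
```

View pics/side0.png

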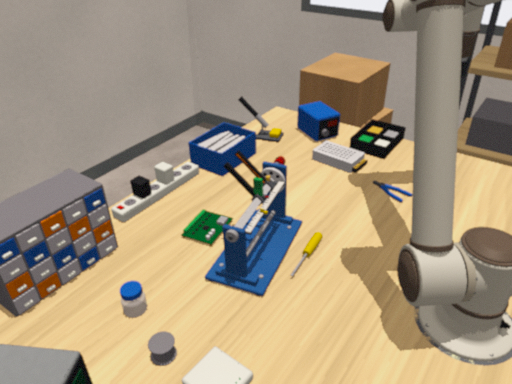

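View pics/top0.png

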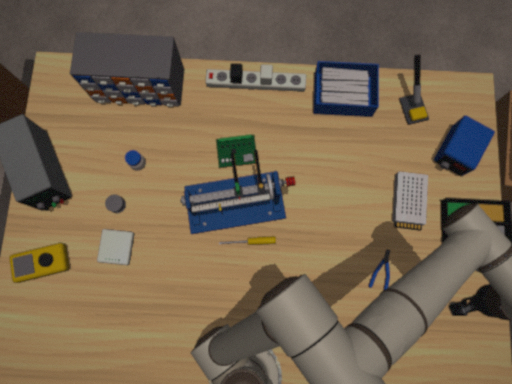

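```bash
python3 - <<'E'
import cv2
a=cv2.imread("pics/side0.png")[140:300,200:320]; cv2.imwrite("pics/s0z.png",cv2.resize(a,None,fx=3.7,fy=3.7,interpolation=cv2.INTER_CUBIC))
a=cv2.imread("pics/top0.png")[130:240,170:310]; cv2.imwrite("pics/t0z.png",cv2.resize(a,None,fx=5,fy=5,interpolation=cv2.INTER_CUBIC))
E
cat > h.py <<'E'
import numpy as np,cv2
from scipy.spatial.transform import Rotation as R
from scipy.optimize import least_squares
def ray(f,uv):
    K=f["camera_matrix"];d=np.array([(uv[0]-K[0,2])/K[0,0],-(uv[1]-K[1,2])/K[1,1],-1]);return R.from_rotvec(f["attitude"]).apply(d)
def atz(f,uv,z):
    d=ray(f,uv);e=np.array(f["eye"]);return e+d*(z-e[2])/d[2]
def proj(f,P):
    K=f["camera_matrix"];p=R.from_rotvec(f["attitude"]).inv().apply(np.atleast_2d(P)-f["eye"]);
    return np.c_[K[0,2]+K[0,0]*p[:,0]/-p[:,2],K[1,2]+K[1,1]*p[:,1]/p[:,2]]
E
```

```text
(no output)
```

View pics/s0z.png

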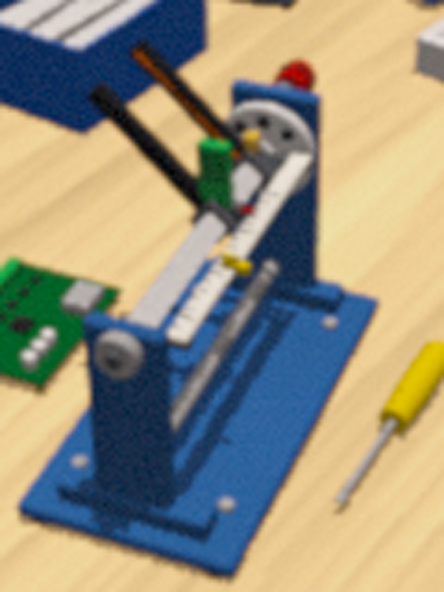

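View pics/t0z.png

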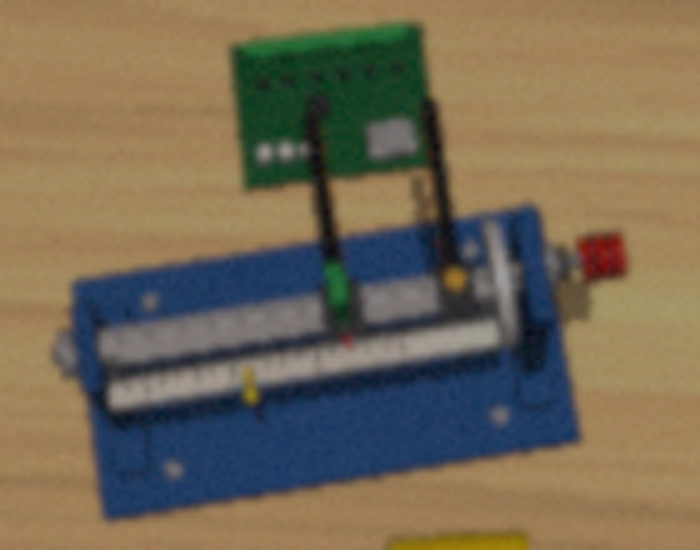

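```bash
cat > fit.py <<'E'
from h import *
from rig import robot
ft=robot.grab_frame("top");fs=robot.grab_frame("side")
T=lambda a,b:np.array([a/5+170,b/5+130]);S=lambda a,b:np.array([a/3.7+200,b/3.7+140])
# params x,y,yaw,t, px, ypointer, ymarker, xtab, ytab
obs=[(ft,T(74,283),lambda p:(80,155,p[3])),(ft,T(537,207),lambda p:(80,-155,p[3])),(ft,T(580,440),lambda p:(-80,-155,p[3])),(ft,T(105,518),lambda p:(-80,155,p[3])),
(fs,S(20,512),lambda p:(80,155,p[3])),(fs,S(235,575),lambda p:(-80,155,p[3])),(fs,S(375,298),lambda p:(-80,-155,p[3])),
(ft,T(602,256),lambda p:(0,-170,188)),(fs,S(298,75),lambda p:(0,-168,188)),
(ft,T(347,339),lambda p:(p[4],p[5],170)),(fs,S(248,211),lambda p:(p[4],p[5],170)),
(ft,T(251,384),lambda p:(p[4],p[6],170)),(fs,S(237,266),lambda p:(p[4],p[6],170)),
(ft,T(335,272),lambda p:(p[7],p[8],220)),(fs,S(216,145),lambda p:(p[7],p[8],220)),
]
def w(p,l):
    c,s=np.cos(p[2]),np.sin(p[2]);return np.array([p[0]+c*l[0]-s*l[1],p[1]+s*l[0]+c*l[1],l[2]])
def res(p):
    return np.concatenate([proj(f,w(p,g(p)))[0]-uv for f,uv,g in obs])
r=least_squares(res,[450,50,0.1,10,-20,10,60,0,10],loss='soft_l1')
if __name__=="__main__":
    print(r.x.round(3));print(res(r.x).reshape(-1,2).round(1))
    p=r.x
    for n,l in dict(tab=(p[7],p[8],202),ptr=(p[4],p[5],170),mk=(p[4],p[6],170),knob=(0,-170,186)).items(): print(n,w(p,l).round(1))
E
python3 fit.py
```

```text
[ 5.2504e+02  6.3107e+01  2.3000e-01  9.3660e+00 -3.0507e+01 -1.6106e+01
  4.1175e+01  2.7730e+00 -1.6949e+01]
[[-0.5  0.2]
 [ 0.4 -0.7]
 [ 1.   0.3]
 [ 0.3  1.6]
 [-1.1 -0.4]
 [ 0.1 -0. ]
 [ 0.9  0.7]
 [ 0.2 -0.2]
 [-1.8  1.2]
 [ 0.2  3.9]
 [ 2.6  0.9]
 [-0.3 -1.7]
 [-2.9 -1.4]
 [ 0.2  2.4]
 [-1.2 -0.7]]
tab [531.6  47.2 202. ]
ptr [499.   40.5 170. ]
mk [486.   96.3 170. ]
knob [ 563.7 -102.4  186. ]
```

```bash
python3 - <<'E'
from rig import robot
import cv2,numpy as np
for n,(a,b,c,d),k in(("top",(165,220,200,285),9),("side",(165,240,235,295),10)):
    f=np.mean([robot.grab_frame(n)["color"] for _ in range(6)],0).astype(np.uint8)[:,:,::-1]
    cv2.imwrite(f"pics/{n}0avg.png",f)
    cv2.imwrite(f"pics/{n}0zz.png",cv2.resize(f[a:b,c:d],None,fx=k,fy=k,interpolation=cv2.INTER_LANCZOS4))
E
```

```text
(no output)
```

View pics/top0zz.png

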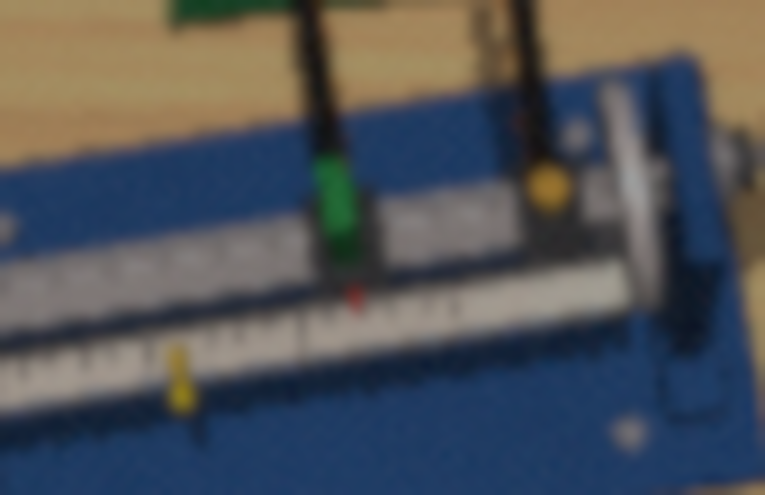

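View pics/side0zz.png

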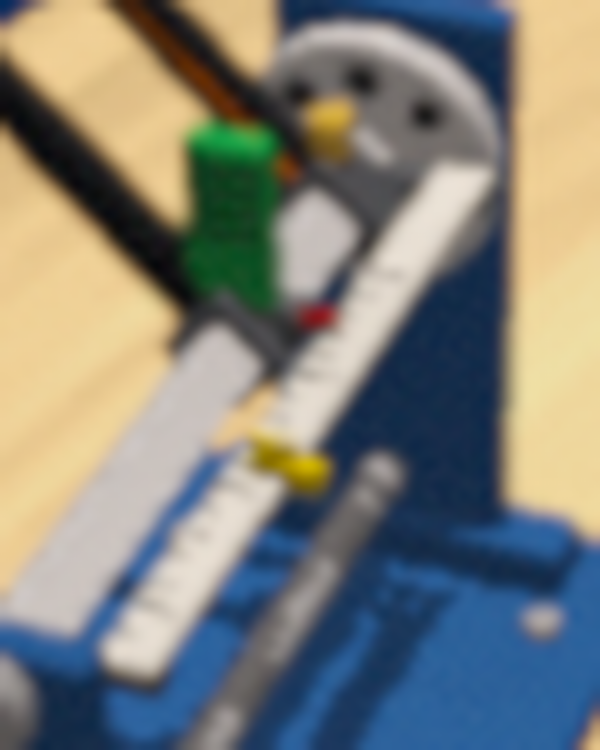

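```bash
python3 - <<'E'
from fit import *
p=r.x
d=dict(ptr=((239.67,199.2),(268.5,196.5),170),mk=((219.7,203.9),(260.8,209.),170),tab=((237.2,186.4),(258.3,178.8),220),tabhi=((237.2,186.4),(258.3,178.8),220))
c,s=np.cos(p[2]),np.sin(p[2])
for n,(a,b,z) in d.items():
    A=np.vstack([np.eye(3)-np.outer(x,x)/(x@x) for x in(ray(ft,a),ray(fs,b))]);B=np.r_[(A[:3]@ft["eye"]),(A[3:]@fs["eye"])]
    X=np.linalg.lstsq(A,B,rcond=None)[0]
    for q in (X,atz(ft,a,z),atz(fs,b,z)):
        v=q-[p[0],p[1],0];print(n,q.round(1),"local",round(c*v[0]+s*v[1],1),round(-s*v[0]+c*v[1],1))
E
```

```text
ptr [504.4  40.  172.5] local -25.4 -17.8
ptr [506.2  40.8 170. ] local -23.4 -17.5
ptr [504.9  36.6 170. ] local -25.6 -21.2
mk [488.   96.4 174.1] local -28.5 40.8
mk [489.4  97.2 170. ] local -26.9 41.3
mk [490.3  91.6 170. ] local -27.3 35.7
tab [531.   46.4 219.5] local 2.0 -17.6
tab [532.6  47.2 220. ] local 3.8 -17.2
tab [528.5  46.7 220. ] local -0.3 -16.8
tabhi [531.   46.4 219.5] local 2.0 -17.6
tabhi [532.6  47.2 220. ] local 3.8 -17.2
tabhi [528.5  46.7 220. ] local -0.3 -16.8
```

```bash
cat > plan.py <<'E'
from h import *
from rig import robot
import sys
# usage: plan.py x y z yaw : tool y along direction (-sin,cos)(yaw), tool down
def plan(x,y,z,yaw):
    o=robot.get_obs();R0=R.from_rotvec(o["eef_rot"])
    for s in(1,-1):
        yt=s*np.array([-np.sin(yaw),np.cos(yaw),0]);zt=np.array([0,0,-1.]);xt=np.cross(yt,zt)
        R1=R.from_matrix(np.c_[xt,yt,zt]);rel=(R0.inv()*R1).as_rotvec(degrees=True)
        print("rot deg",rel.round(2))
    print("shift cm",(R0.inv().apply(np.array([x,y,z])-o["eef_pos"])/10).round(2), "pos",o["eef_pos"].round(1),"F",o["ft_force"].round(1),"op",round(o["opening"]*85.4,1),"t",o["time"])
    print("axes",R0.as_matrix().round(3).tolist())
plan(*map(float,sys.argv[1:5]))
E
python3 plan.py 531 47 300 0.23
```

```text
rot deg [ 0.   -0.   11.62]
rot deg [   0.      0.   -168.38]
shift cm [-50.17  44.49  -6.87] pos [ 262.1 -567.3  231.3] F [0.3 0.1 0. ] op 85.2 t 0.9
axes [[-0.908, -0.419, -0.0], [-0.419, 0.908, 0.0], [0.0, 0.0, -1.0]]
```

```bash
python3 -m crank '[0,0,1,-1,1,-2,5, 0,0,2,-4,3.5,-4.5,5, 0,0,4,-7.5,6.5,-7,5, 0,0,6,-11,9.5,-8,5, 0,0,8,-14.5,12.5,-8,5, 0,0,10,-18,16,-8,5, 0,0,11,-21.5,19,-8,5, 0,0,11.6,-25,22,-8,5]' 60
python3 plan.py 531 47 300 0.23
```

```text
time: 1.7
eef_pos: [397.1, -261.0, 311.8]
eef_rot: [-0.36, 3.12, -0.001]
ft_force: [1.0, -1.1, -0.1]
opening: 0.588
rot deg [-0.03  0.06 -0.01]
rot deg [9.0000e-02 5.0000e-02 1.7999e+02]
shift cm [-20.05  26.94   1.18] pos [ 397.1 -261.   311.8] F [ 1.  -1.1 -0.1] op 50.2 t 1.7
axes [[-0.974, -0.228, 0.001], [-0.228, 0.974, -0.0], [-0.001, -0.001, -1.0]]
```

```bash
python3 -m crank '[0,0,0,-1.5,2,0,4, 0,0,0,-4.5,6,0,4, 0,0,0,-7.5,10,0,4, 0,0,0,-11,14.5,0,4, 0,0,0,-14,19,0.2,4, 0,0,0,-17,23,0.5,4, 0,0,0,-19.5,26,1,4, 0,0,0,-20,26.9,1.2,4]'
python3 plan.py 531 47 183.5 0.23
cat > snap.py <<'E'
import sys,cv2
from rig import robot
t=sys.argv[1]
for n,(a,b,c,d),k in(("top",(140,235,180,310),5),("side",(130,270,200,330),4)):
    f=robot.grab_frame(n)["color"][:,:,::-1]; cv2.imwrite(f"pics/{n}{t}.png",f)
    cv2.imwrite(f"pics/{n}{t}z.png",cv2.resize(f[a:b,c:d],None,fx=k,fy=k,interpolation=cv2.INTER_CUBIC))
E
python3 snap.py 1
```

```text
time: 2.5
eef_pos: [531.5, 48.7, 298.2]
eef_rot: [0.367, -3.119, -0.0]
ft_force: [-0.3, -0.2, -2.1]
opening: 0.466
rot deg [ 0.02 -0.04  0.26]
rot deg [ 6.0000e-02  3.0000e-02 -1.7974e+02]
shift cm [ 0.08 -0.15 11.47] pos [531.5  48.7 298.2] F [-0.3 -0.2 -2.1] op 39.8 t 2.5
axes [[-0.973, -0.232, -0.001], [-0.232, 0.973, 0.0], [0.001, 0.0, -1.0]]
```

View pics/top1z.png

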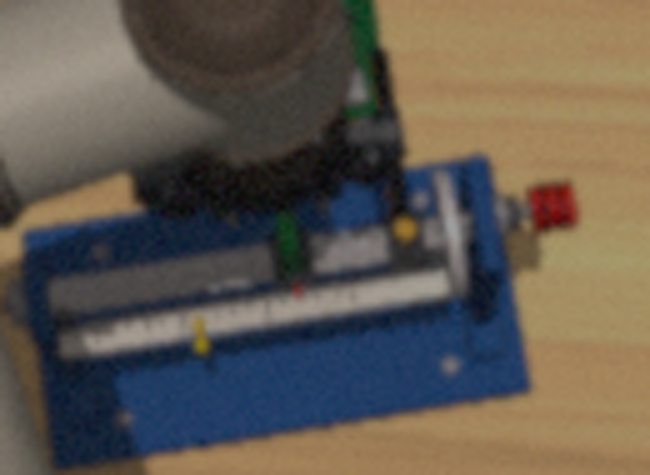

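View pics/side1z.png

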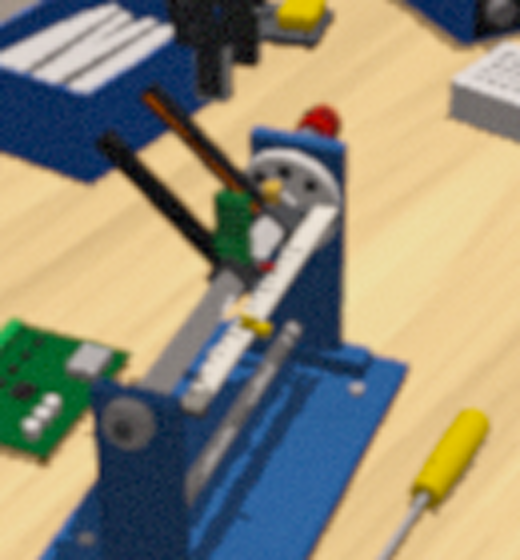

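```bash
python3 -m crank '[0,0,0.2,0.1,-0.1,1.5,4, 0,0,0.2,0.1,-0.15,4,4, 0,0,0.2,0.1,-0.15,6.5,4, 0,0,0.2,0.1,-0.15,8.5,4, 0,0,0.2,0.1,-0.15,9.5,4, 0,0,0.2,0.1,-0.15,9.5,4, 0,0,0.2,0.1,-0.15,9.5,4, 0,0,0.2,0.1,-0.15,9.5,4]'
python3 plan.py 531 47 184 0.23; python3 snap.py 2
```

```text
time: 3.4
eef_pos: [530.2, 43.0, 205.8]
eef_rot: [-0.355, 3.119, 0.001]
ft_force: [-0.2, -0.0, 0.1]
opening: 0.468
rot deg [ 0.    0.16 -0.19]
rot deg [  0.25  -0.   179.81]
shift cm [-0.16  0.37  2.18] pos [530.2  43.  205.8] F [-0.2 -0.   0.1] op 39.9 t 3.4
axes [[-0.974, -0.225, 0.003], [-0.225, 0.974, 0.001], [-0.003, 0.0, -1.0]]
```

View pics/top2z.png

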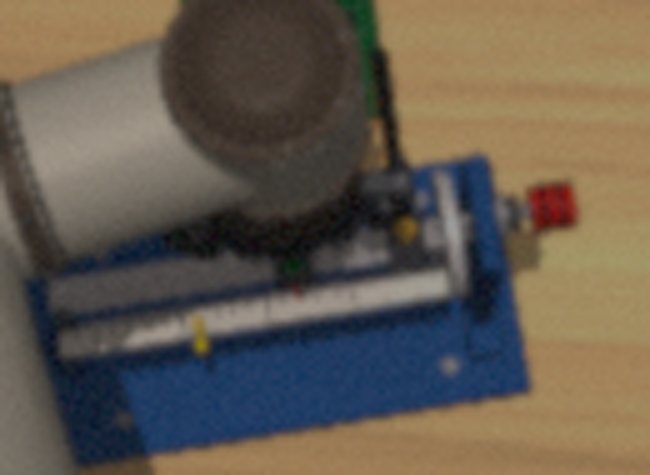

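View pics/side2z.png

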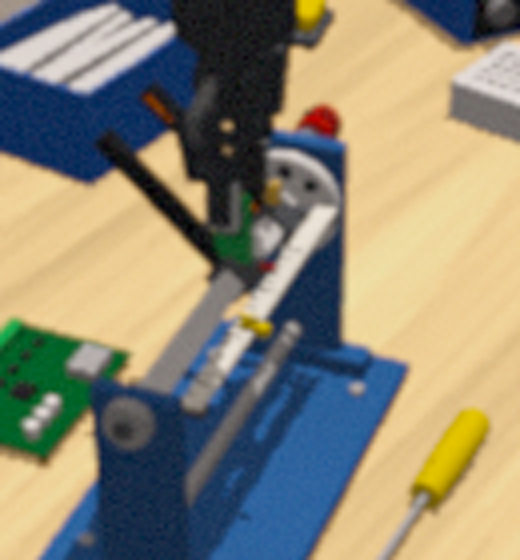

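```bash
python3 - <<'E'
from h import *
from rig import robot
f=robot.grab_frame("side");o=robot.get_obs();M=R.from_rotvec(o["eef_rot"])
print(o["eef_pos"],o["time"])
P=[M.apply([a,b,c])+o["eef_pos"] for a in(-11,11) for b in(20,34) for c in (-9,)]
print(((proj(f,P)-[200,130])*4).round(0))
th=.23;u=np.array([np.cos(th),np.sin(th),0]);v=np.array([-np.sin(th),np.cos(th),0])
for c in ([531,47],[528,47]):
  P=[np.array([c[0],c[1],220])+u*a+v*b for a in(-12,12) for b in(-5,5)]
  print(((proj(f,P)-[200,130])*4).round(0))
E
```

```text
[529.92108607  43.20707637 205.24087331] 3.55
[[206. 213.]
 [197. 224.]
 [239. 220.]
 [230. 231.]]
[[251. 194.]
 [245. 202.]
 [215. 187.]
 [209. 195.]]
[[255. 195.]
 [249. 203.]
 [219. 188.]
 [213. 196.]]
```

```bash
python3 -m crank '[0,0,0,0,0.2,0.7,4, 0,0,0,-0.0,0.37,1.5,3.5, 0,0,0,0,0.37,2.1,3, 0,0,0,0,0.37,2.1,2.5, 0,0,0,0,0.37,2.1,2, 0,0,0,0,0.37,2.1,0.5, 0,0,0,0,0.37,2.1,0.5, 0,0,0,0,0.37,2.1,0.5]' 40
python3 plan.py 531 47 184 0.23; python3 snap.py 3
```

```text
time: 4.35
eef_pos: [528.9, 46.6, 183.5]
eef_rot: [-0.355, 3.121, 0.0]
ft_force: [0.7, -0.7, -0.5]
opening: 0.11
rot deg [ 0.    0.04 -0.21]
rot deg [ 6.0000e-02 -0.0000e+00  1.7979e+02]
shift cm [-0.22 -0.01 -0.05] pos [528.9  46.6 183.5] F [ 0.7 -0.7 -0.5] op 9.4 t 4.35
axes [[-0.975, -0.224, 0.001], [-0.224, 0.975, 0.0], [-0.001, 0.0, -1.0]]
```

View pics/side3z.png

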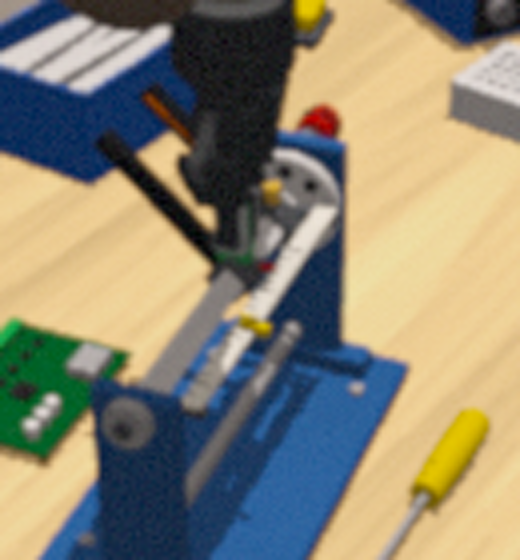

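```bash
python3 -m crank '[0,0,0,0,0.4,0,0.5, 0,0,0,0,1.2,0,0.5, 0,0,0,0,2.1,0,0.5, 0,0,0,0,3,0,0.5, 0,0,0,0,3.9,0,0.5, 0,0,0,0,4.6,0,0.5, 0,0,0,0,4.9,0,0.5, 0,0,0,0,4.9,0,0.5]' 60
python3 plan.py 531 47 184 0.23; python3 snap.py 4
```

```text
time: 5.25
eef_pos: [518.5, 92.7, 183.6]
eef_rot: [-0.355, 3.12, -0.005]
ft_force: [4.5, -8.6, -2.2]
opening: 0.109
rot deg [-0.18  0.04 -0.2 ]
rot deg [6.000e-02 2.900e-01 1.798e+02]
shift cm [-0.19 -4.73 -0.03] pos [518.5  92.7 183.6] F [ 4.5 -8.6 -2.2] op 9.3 t 5.25
axes [[-0.974, -0.225, 0.001], [-0.225, 0.974, -0.003], [-0.001, -0.003, -1.0]]
```

View pics/side4z.png

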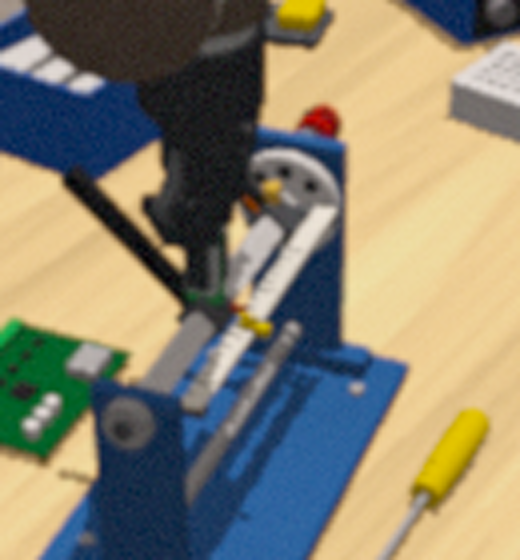

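View pics/top4z.png

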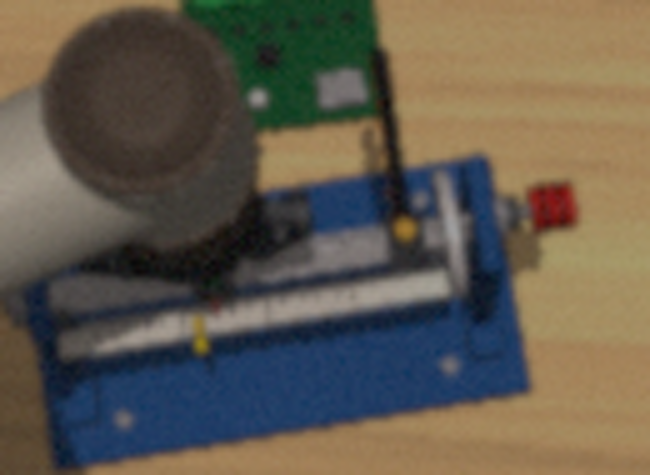

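```bash
cat > zoom.py <<'E'
import sys,cv2,numpy as np
from rig import robot
t=sys.argv[1]
for n,(a,b,c,d),k in(("top",(185,220,200,250),15),("side",(185,225,240,285),15)):
    f=np.mean([robot.grab_frame(n)["color"] for _ in range(5)],0)
    f=np.clip(f,0,255).astype(np.uint8)[:,:,::-1]
    cv2.imwrite(f"pics/{n}{t}avg.png",f)
    cv2.imwrite(f"pics/{n}{t}zz.png",cv2.resize(f[a:b,c:d],None,fx=k,fy=k,interpolation=cv2.INTER_CUBIC))
E
python3 zoom.py 5
```

```text
(no output)
```

View pics/top5zz.png

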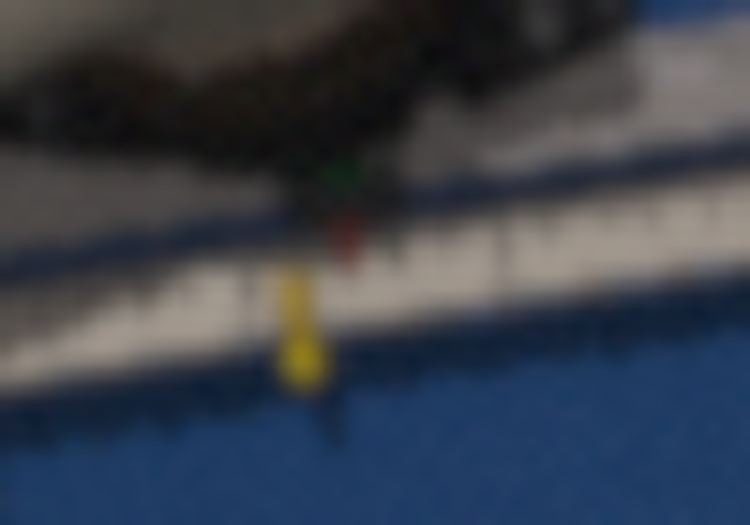

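View pics/side5zz.png

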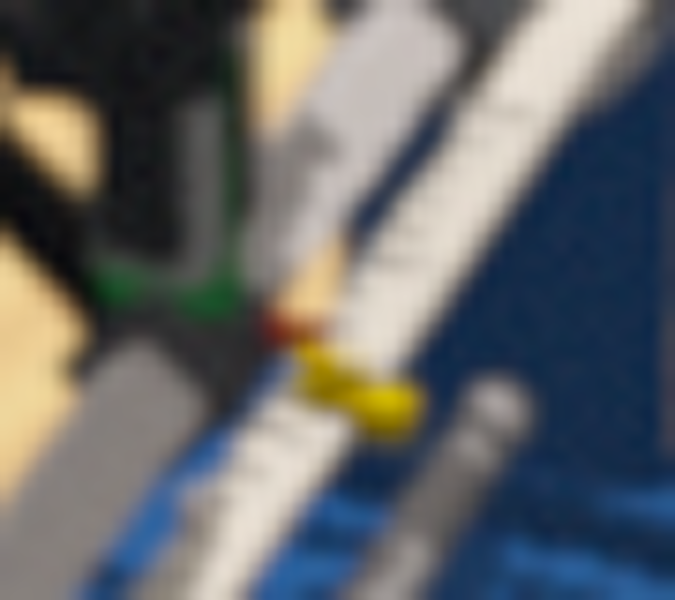

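```bash
python3 -m crank '[0,0,0,0,0.2,0,0.5, 0,0,0,0,0.4,0,0.5, 0,0,0,0,0.6,0,0.5, 0,0,0,0,0.75,0,0.5, 0,0,0,0,0.9,0,0.5, 0,0,0,0,1.0,0,0.5, 0,0,0,0,1.03,0,0.5, 0,0,0,0,1.05,0,0.5]' 60
python3 plan.py 531 47 184 0.23; python3 zoom.py 6
```

```text
time: 6.65
eef_pos: [516.3, 102.2, 183.5]
eef_rot: [-0.354, 3.121, -0.006]
ft_force: [5.8, -10.8, -2.2]
opening: 0.108
rot deg [-0.23  0.03 -0.22]
rot deg [5.0000e-02 3.6000e-01 1.7978e+02]
shift cm [-0.19 -5.71 -0.02] pos [516.3 102.2 183.5] F [  5.8 -10.8  -2.2] op 9.2 t 6.65
axes [[-0.975, -0.224, 0.001], [-0.224, 0.975, -0.004], [-0.001, -0.004, -1.0]]
```

View pics/top6zz.png

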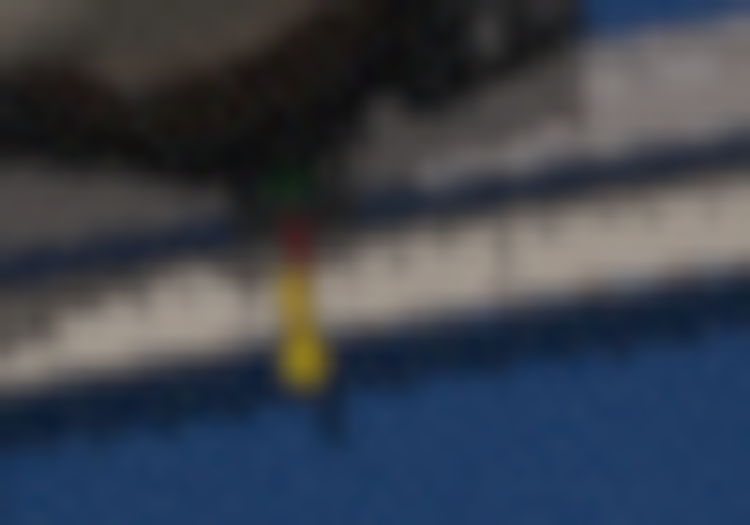

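View pics/side6zz.png

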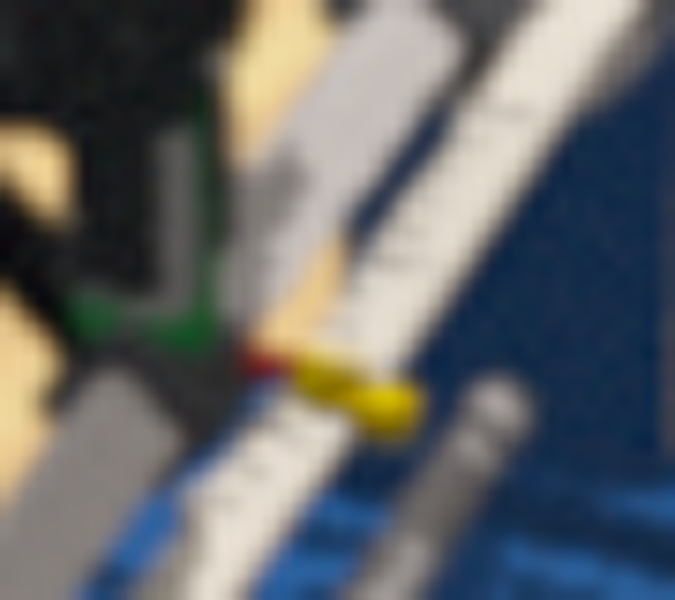

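```bash
cat > align.py <<'E'
import sys
from fit import *
# pixel per mm directions at pointer
p=r.x
def run(t,rec=None):
    for n,f,(a,b,c,d) in(("top",ft,(185,220,205,250)),("side",fs,(190,220,250,275))):
        im=cv2.imread(f"pics/{n}{t}avg.png").astype(float)[a:b,c:d]
        B,G,Rr=im[...,0],im[...,1],im[...,2]
        wy=np.clip(np.minimum(Rr,G)-B-60,0,None)
        wr=np.clip(Rr-np.maximum(G,B)-25,0,None)
        v,u=np.mgrid[a:b,c:d]
        if n=="side": wr=wr*((u<264)|(t=="0"));wr=wr*(v>195)
        cr=np.array([(u*wr).sum(),(v*wr).sum()])/wr.sum();cy=np.array([(u*wy).sum(),(v*wy).sum()])/wy.sum()
        P0=np.array(w(p,(-26,p[6],170)));c0,s0=np.cos(p[2]),np.sin(p[2])
        q=proj(f,[P0,P0+10*np.array([-s0,c0,0]),P0+10*np.array([c0,s0,0])])
        J=np.c_[(q[1]-q[0])/10,(q[2]-q[0])/10]
        print(n,"red",cr.round(2),(wr>0).sum(),"yel",cy.round(2),(wy>0).sum(),"marker-pointer along y,x mm:",np.linalg.solve(J,cy-cr).round(2))
run(sys.argv[1])
E
for t in 0 5 6; do python3 align.py $t; done
```

```text
top red [239.02 197.77] 5 yel [219.82 208.27] 6 marker-pointer along y,x mm: [ 59.05 -20.64]
side red [263.24 198.75] 45 yel [263.84 210.93] 27 marker-pointer along y,x mm: [ 45.47 -20.04]
top red [223. 201.] 1 yel [219.73 208.08] 7 marker-pointer along y,x mm: [ 12.47 -18.79]
side red [259.45 206.14] 27 yel [263.53 210.73] 27 marker-pointer along y,x mm: [ 13.82 -16.3 ]
top red [219.   200.75] 2 yel [219.68 207.84] 7 marker-pointer along y,x mm: [  1.29 -20.79]
side red [258.16 207.7 ] 34 yel [263.5  210.82] 27 marker-pointer along y,x mm: [  7.2  -16.93]
```

```bash
cat > align2.py <<'E'
import sys
from fit import *
p=r.x;P0=np.array(w(p,(-26,p[6],170)));c0,s0=np.cos(p[2]),np.sin(p[2])
q=proj(ft,[P0,P0+10*np.array([-s0,c0,0]),P0+10*np.array([c0,s0,0])])
J=np.c_[(q[1]-q[0])/10,(q[2]-q[0])/10];print(J.round(3).tolist())
for t in sys.argv[1:]:
    im=cv2.imread(f"pics/top{t}avg.png").astype(float);B,G,Rr=im[...,0],im[...,1],im[...,2]
    def cen(wt,rows,cols):
        out=[]
        for v in rows:
            x=wt[v,cols[0]:cols[1]];u=np.arange(*cols)
            if x.sum()>20: out.append(((u*x).sum()/x.sum(),v,x.sum()))
        return np.array(out)
    wr=np.clip(Rr-np.maximum(G,B)-12,0,None);wr[:, :]*= (Rr<400)
    wy=np.clip(np.minimum(Rr,G)-B-35,0,None)
    r_=cen(wr,range(198,204),(214,245));y_=cen(wy,range(203,212),(215,226))
    print(t,"red",r_.round(2).tolist(),"yel",y_.round(2).tolist())
    cr=(r_[:,:2]*r_[:,2:]).sum(0)/r_[:,2].sum()
    for sel in(y_[:4],y_):
        cy=(sel[:,:2]*sel[:,2:]).sum(0)/sel[:,2].sum();print("   y,x mm",np.linalg.solve(J,cy-cr).round(2))
E
python3 align2.py 0 5 6
```

```text
[[-0.344, -0.054], [0.06, -0.337]]
0 red [[239.06, 198.0, 69.0], [239.08, 199.0, 36.0]] yel [[219.26, 204.0, 31.0], [219.33, 205.0, 39.0], [219.45, 206.0, 31.0], [219.63, 207.0, 46.0], [219.68, 208.0, 91.0], [219.71, 209.0, 80.0]]
   y,x mm [ 58.83 -11.16]
   y,x mm [ 59.12 -15.64]
5 red [[222.59, 200.0, 22.0], [222.67, 201.0, 24.0]] yel [[219.24, 204.0, 34.0], [219.33, 205.0, 42.0], [219.44, 206.0, 36.0], [219.59, 207.0, 54.0], [219.67, 208.0, 103.0], [219.72, 209.0, 83.0]]
   y,x mm [ 11.41 -13.22]
   y,x mm [ 11.68 -17.54]
6 red [[219.35, 200.0, 23.0], [219.39, 201.0, 31.0], [219.5, 202.0, 24.0]] yel [[219.21, 204.0, 39.0], [219.31, 205.0, 42.0], [219.46, 206.0, 35.0], [219.61, 207.0, 57.0], [219.69, 208.0, 98.0], [219.73, 209.0, 89.0]]
   y,x mm [  2.09 -13.34]
   y,x mm [  2.32 -17.67]
```

```bash
python3 -m crank '[0,0,0,0,0.05,0,0.5, 0,0,0,0,0.1,0,0.5, 0,0,0,0,0.15,0,0.5, 0,0,0,0,0.15,0,0.5, 0,0,0,0,0.15,0,0.5, 0,0,0,0,0.15,0,0.5, 0,0,0,0,0.15,0,0.5, 0,0,0,0,0.15,0,0.5]' 60
python3 plan.py 531 47 184 0.23; python3 zoom.py 7; python3 align2.py 7
```

```text
time: 8.35
eef_pos: [516.0, 103.6, 183.5]
eef_rot: [-0.354, 3.12, -0.006]
ft_force: [5.5, -11.1, -2.7]
opening: 0.109
rot deg [-0.23  0.04 -0.22]
rot deg [6.0000e-02 3.5000e-01 1.7978e+02]
shift cm [-0.19 -5.86 -0.02] pos [516.  103.6 183.5] F [  5.5 -11.1  -2.7] op 9.3 t 8.35
axes [[-0.975, -0.224, 0.001], [-0.224, 0.975, -0.004], [-0.001, -0.004, -1.0]]
[[-0.344, -0.054], [0.06, -0.337]]
7 red [[218.67, 200.0, 21.0], [218.86, 201.0, 21.0]] yel [[219.23, 204.0, 39.0], [219.3, 205.0, 44.0], [219.42, 206.0, 36.0], [219.6, 207.0, 53.0], [219.7, 208.0, 100.0], [219.72, 209.0, 83.0]]
   y,x mm [  0.51 -15.03]
   y,x mm [  0.73 -19.36]
```

View pics/top7zz.png

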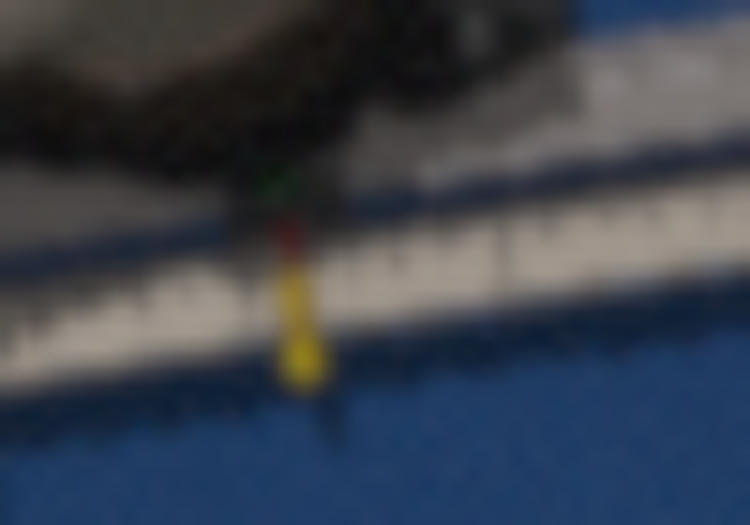

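View pics/side7zz.png

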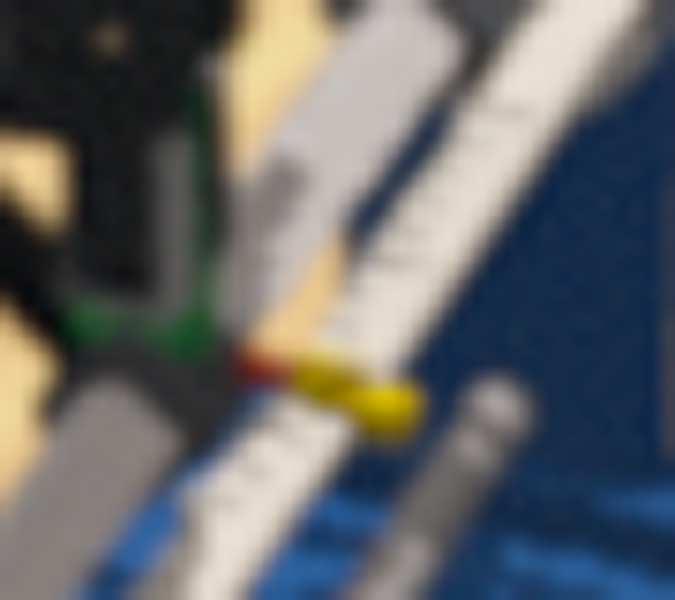

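```bash
python3 -m crank '[0,0,0,0,-0.03,0,0.5, 0,0,0,0,-0.07,0,0.5, 0,0,0,0,-0.08,0,0.5, 0,0,0,0,-0.08,0,0.9, 0,0,0,0,-0.08,0,1.5, 0,0,0,0,-0.08,0,2.5, 0,0,0,0,-0.08,0,3.5, 0,0,0,0,-0.08,-0.5,4]' 20
python3 plan.py 531 47 184 0.23; python3 zoom.py 8; python3 align2.py 8
```

```text
time: 9.75
eef_pos: [514.6, 105.5, 188.0]
eef_rot: [0.356, -3.12, 0.0]
ft_force: [0.4, 0.2, 0.6]
opening: 0.472
rot deg [-0.   -0.08 -0.16]
rot deg [-1.3000e-01  0.0000e+00  1.7984e+02]
shift cm [-0.28 -6.07  0.4 ] pos [514.6 105.5 188. ] F [0.4 0.2 0.6] op 40.3 t 9.75
axes [[-0.974, -0.225, -0.001], [-0.225, 0.974, -0.0], [0.001, -0.0, -1.0]]
[[-0.344, -0.054], [0.06, -0.337]]
8 red [[218.82, 201.0, 22.0]] yel [[219.23, 204.0, 39.0], [219.32, 205.0, 44.0], [219.46, 206.0, 37.0], [219.61, 207.0, 54.0], [219.68, 208.0, 102.0], [219.76, 209.0, 89.0]]
   y,x mm [  0.4 -13.6]
   y,x mm [  0.64 -17.99]
```

View pics/top8zz.png

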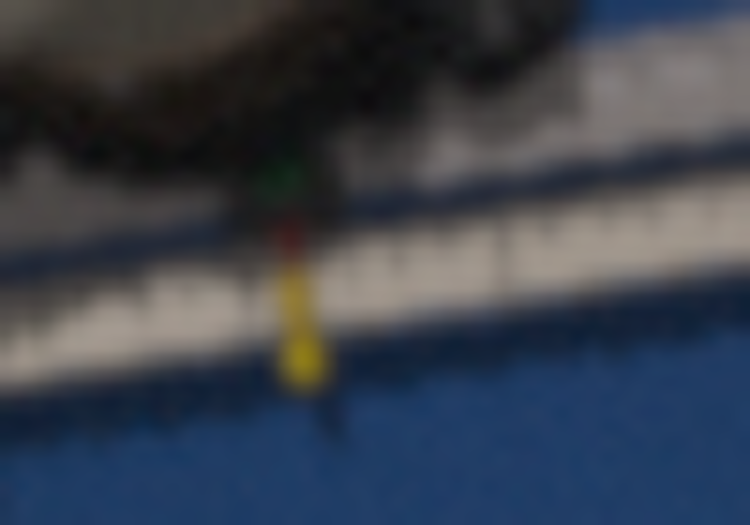

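View pics/side8zz.png

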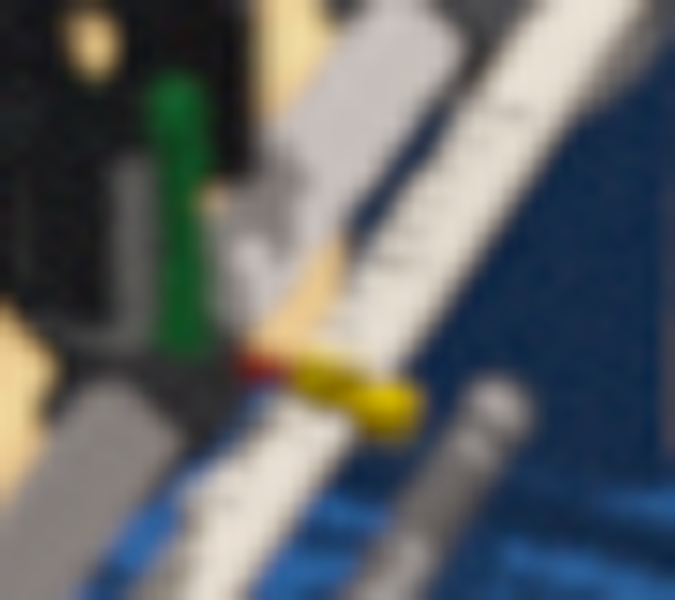

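```bash
python3 - <<'E'
from fit import *
p=r.x
print(robot.get_obs()["joint_pos"].round(3))
cs=[]
for n,(a,b,c,d) in(("top",(165,200,275,310)),("side",(150,180,265,300))):
    im=cv2.imread(f"pics/{n}0avg.png").astype(float)[a:b,c:d];B,G,Rr=im[...,0],im[...,1],im[...,2]
    m=(Rr-np.maximum(G,B)>45).astype(np.uint8);k,l,st,ce=cv2.connectedComponentsWithStats(m);i=1+st[1:,4].argmax()
    print(n,st[i],ce[i]+[c,a]);cs.append(ce[i]+[c,a])
A=np.vstack([np.eye(3)-np.outer(x,x)/(x@x) for x in(ray(ft,cs[0]),ray(fs,cs[1]))]);B=np.r_[(A[:3]@ft["eye"]),(A[3:]@fs["eye"])]
print(np.linalg.lstsq(A,B,rcond=None)[0].round(1),atz(ft,cs[0],190).round(1),atz(fs,cs[1],190).round(1), w(p,(0,-170,186)))
E
python3 plan.py 563.7 -102.4 300 -1.34
```

```text
[ 0.511  0.254 -0.299 -0.    -1.018 -1.854]
top [11 12 10  9 72] [290.375 180.75 ]
side [ 9  5 12  9 67] [280.02985075 159.14925373]
[ 561.3 -101.8  195.7] [ 563.8 -101.6  190. ] [ 565.3 -110.5  190. ] [ 563.72631631 -102.43290798  186.        ]
rot deg [-0.   -0.   89.77]
rot deg [  0.    -0.   -90.23]
shift cm [ -0.06 -21.33 -11.17] pos [515.1 105.3 188.3] F [ 0.7 -0.6  0.3] op 40.4 t 10.45
axes [[-0.974, -0.225, -0.0], [-0.225, 0.974, -0.0], [0.0, -0.0, -1.0]]
```

```bash
python3 -m crank '[0,0,0,0,0,-1,4, 0,0,0,0,0,-4,4, 0,0,0,0,0,-7.5,4, 0,0,-7,0,0,-10.5,4.5, 0,0,-15,0,-2,-11.5,5, 0,0,-23,0,-5,-11.5,5, 0,0,-31,0,-8,-11.5,5, 0,0,-39,0,-11,-11.5,5]'
python3 plan.py 563.7 -102.4 300 -1.34; python3 snap.py 9
```

```text
time: 11.25
eef_pos: [540.1, -2.8, 304.4]
eef_rot: [-1.386, 2.818, -0.001]
ft_force: [-0.0, 0.4, -0.7]
opening: 0.586
rot deg [4.0000e-02 9.0000e-02 1.2914e+02]
rot deg [-8.000e-02  3.000e-02 -5.086e+01]
shift cm [ 6.45 -7.96  0.45] pos [540.1  -2.8 304.4] F [-0.   0.4 -0.7] op 50.0 t 11.25
axes [[-0.611, -0.792, 0.001], [-0.792, 0.611, 0.0], [-0.001, -0.001, -1.0]]
```

View pics/side9z.png

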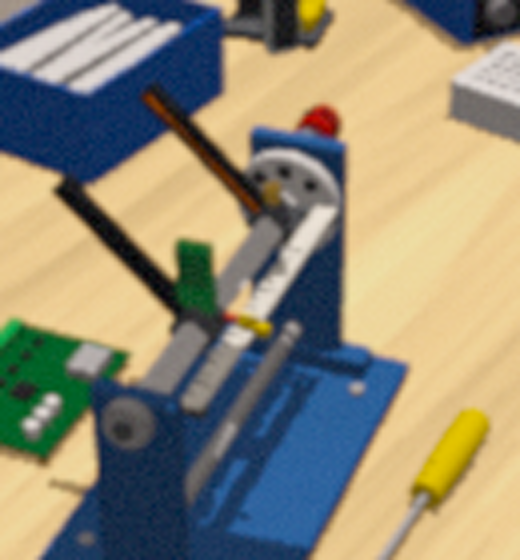

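```bash
python3 -m crank '[0,0,-8,1,-1.2,0,5, 0,0,-16,2.5,-3,0,5, 0,0,-24,4,-5,0,5, 0,0,-32,5.5,-6.7,0,5, 0,0,-40,6.2,-7.6,0.2,5, 0,0,-47,6.45,-7.96,0.4,5, 0,0,-50.9,6.45,-7.96,0.4,5, 0,0,-50.9,6.45,-7.96,0.4,5]'
python3 plan.py 563.7 -102.4 167 -1.34; python3 snap.py 10
```

```text
time: 12.15
eef_pos: [562.9, -101.4, 299.8]
eef_rot: [-2.455, 1.959, -0.0]
ft_force: [1.4, 0.2, -0.1]
opening: 0.587
rot deg [-0.000e+00  4.000e-02  1.796e+02]
rot deg [-0.02 -0.   -0.4 ]
shift cm [ 0.12 -0.04 13.28] pos [ 562.9 -101.4  299.8] F [ 1.4  0.2 -0.1] op 50.1 t 12.15
axes [[0.222, -0.975, 0.0], [-0.975, -0.222, 0.0], [0.0, -0.0, -1.0]]
```

View pics/side10z.png

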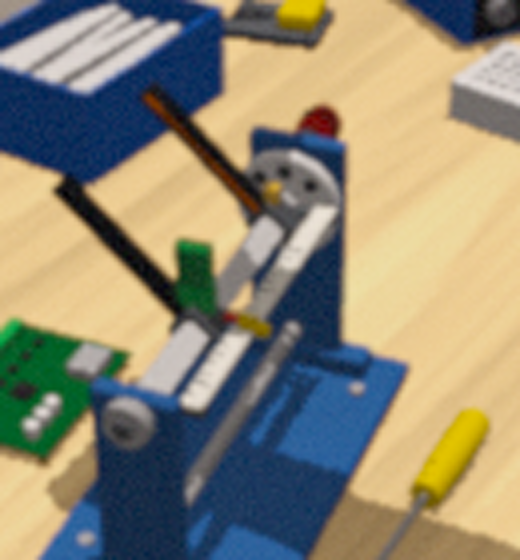

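View pics/top10z.png

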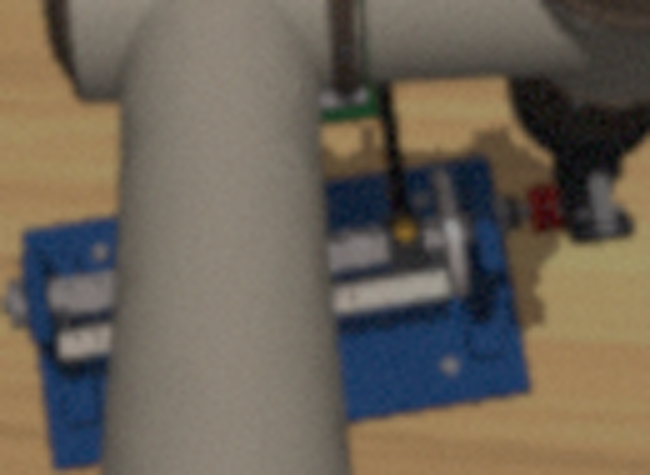

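```bash
python3 - <<'E'
from h import *
from rig import robot
o=robot.get_obs();M=R.from_rotvec(o["eef_rot"]);print(o["eef_pos"],o["joint_pos"].round(2))
f=robot.grab_frame("top");P=[M.apply([a,b,c])+o["eef_pos"] for a,b,c in [(-11,32,-8),(11,32,-8),(-11,-32,-8),(11,-32,-8),(0,0,0)]]+[[563.7,-102.4,188]]
print(((proj(f,P)-[180,140])*5).round(0))
E
```

```text
[ 562.94573414 -101.20631336  299.75076014] [ 0.11  0.25 -0.01 -0.   -1.31  0.12]
[[557. 217.]
 [599. 210.]
 [534.  99.]
 [576.  92.]
 [565. 158.]
 [553. 205.]]
```

```bash
python3 - <<'E'
from rig import robot
import cv2
f=robot.grab_frame("top")["color"][:,:,::-1]; cv2.imwrite("pics/top11z.png",cv2.resize(f[150:205,260:325],None,fx=11,fy=11,interpolation=cv2.INTER_CUBIC))
f=robot.grab_frame("side")["color"][:,:,::-1]; cv2.imwrite("pics/side11.png",f)
E
```

```text
(no output)
```

View pics/top11z.png

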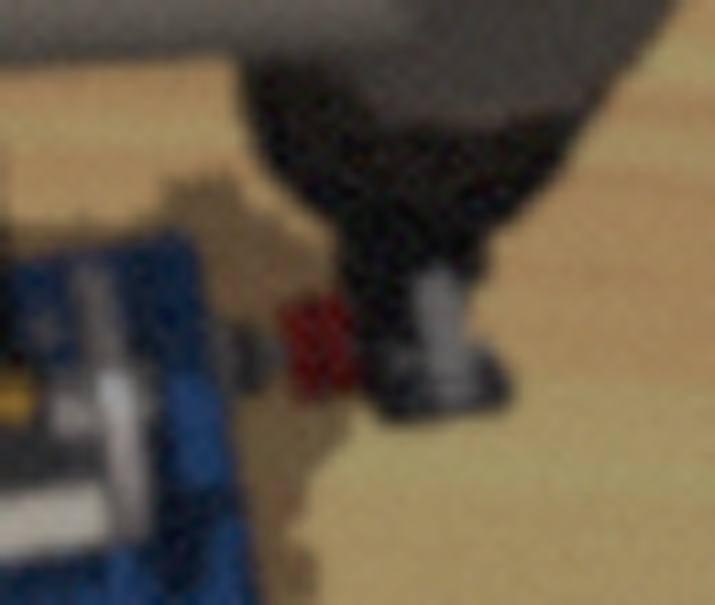

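View pics/side11.png

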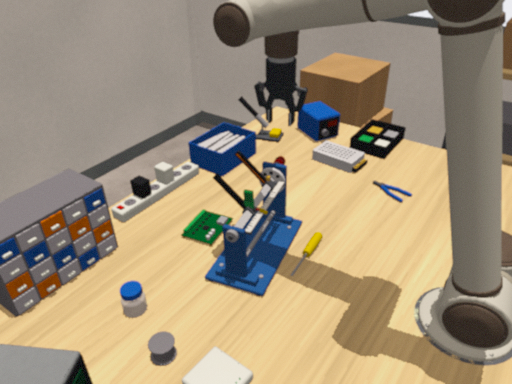

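```bash
python3 - <<'E'
from h import *
from rig import robot
import cv2
o=robot.get_obs();M=R.from_rotvec(o["eef_rot"])
for n in("top","side"):
    f=robot.grab_frame(n);P=[M.apply(a)+o["eef_pos"] for a in [(0,25,-7),(0,-25,-7),(0,25,-45),(0,57,-60),(11,57,-60),(-11,57,-60),(0,0,0)]]
    print(n,proj(f,P).round(1).tolist())
    im=f["color"][:,:,::-1]
    if n=="side": cv2.imwrite("pics/side12z.png",cv2.resize(im[60:180,230:330],None,fx=5,fy=5,interpolation=cv2.INTER_CUBIC))
E
```

```text
top [[295.1, 180.1], [291.5, 161.8], [296.3, 176.7], [299.2, 187.7], [303.6, 186.9], [294.8, 188.4], [293.1, 171.6]]
side [[288.4, 123.7], [270.6, 120.9], [288.8, 110.2], [300.9, 106.4], [302.2, 104.8], [299.6, 108.0], [279.4, 124.7]]
```

View pics/side12z.png

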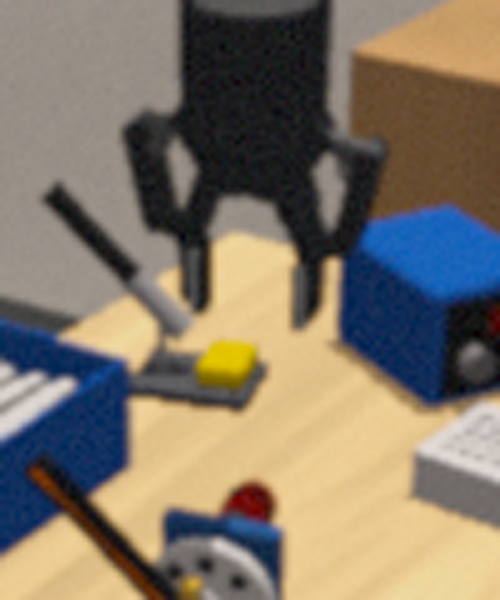

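```bash
python3 -m crank '[0,0,-0.4,0.1,0,1.5,5, 0,0,-0.4,0.1,0,4,5, 0,0,-0.4,0.1,0,6.5,5, 0,0,-0.4,0.1,0,9,5, 0,0,-0.4,0.1,0,11,5, 0,0,-0.4,0.1,0,12.5,5, 0,0,-0.4,0.1,0,13.2,5, 0,0,-0.4,0.1,0,13.2,5]'
python3 plan.py 563.7 -102.4 167 -1.34; python3 snap.py 13
```

```text
time: 13.3
eef_pos: [562.7, -102.6, 166.5]
eef_rot: [2.462, -1.949, -0.002]
ft_force: [-0.4, -0.4, 0.7]
opening: 0.585
rot deg [-3.0000e-02  1.8000e-01 -1.7994e+02]
rot deg [0.11 0.02 0.06]
shift cm [ 0.   -0.11 -0.05] pos [ 562.7 -102.6  166.5] F [-0.4 -0.4  0.7] op 50.0 t 13.3
axes [[0.23, -0.973, -0.002], [-0.973, -0.23, -0.0], [-0.0, 0.002, -1.0]]
```

View pics/side13z.png

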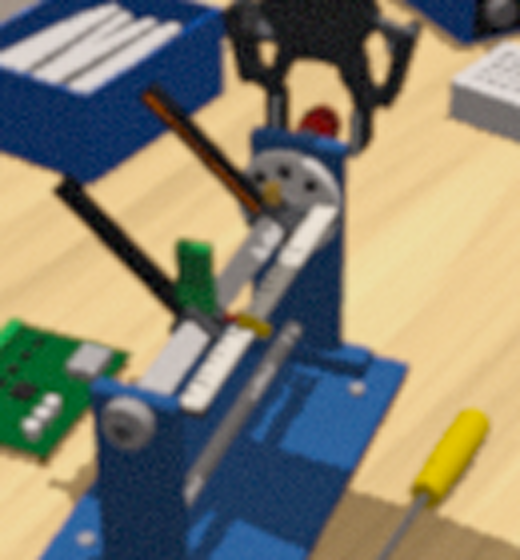

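View pics/top13z.png

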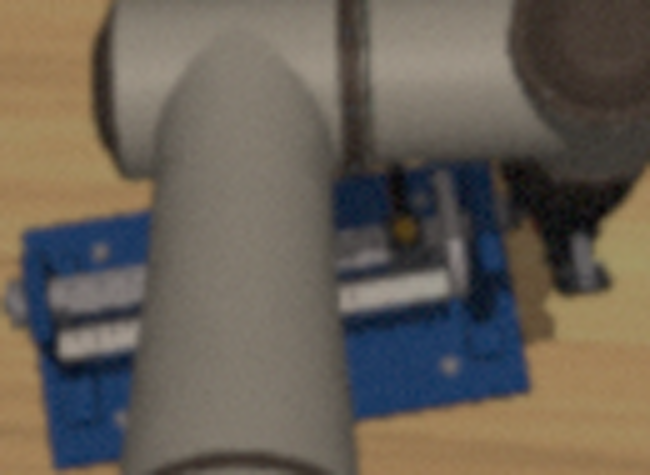

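```bash
python3 -m crank '[0,0,0,0,0,0,4, 0,0,0,0,0,0,3.2, 0,0,0,0,0,0,2.5, 0,0,0,0,0,0,2, 0,0,0,0,0,0,2, 0,0,0,0,0,0,2, 0,0,0,0,0,0,2, 0,0,0,0,0,0,2]' 100
python3 plan.py 563.7 -102.4 167 -1.34; python3 snap.py 14
```

```text
time: 14.2
eef_pos: [563.4, -102.7, 168.5]
eef_rot: [-2.463, 1.949, -0.002]
ft_force: [-1.9, 1.2, 5.9]
opening: 0.297
rot deg [ 5.0000e-02 -1.3000e-01 -1.7992e+02]
rot deg [-0.08 -0.03  0.08]
shift cm [-0.02 -0.03  0.15] pos [ 563.4 -102.7  168.5] F [-1.9  1.2  5.9] op 25.4 t 14.2
axes [[0.23, -0.973, 0.001], [-0.973, -0.23, -0.0], [0.001, -0.001, -1.0]]
```

View pics/side14z.png

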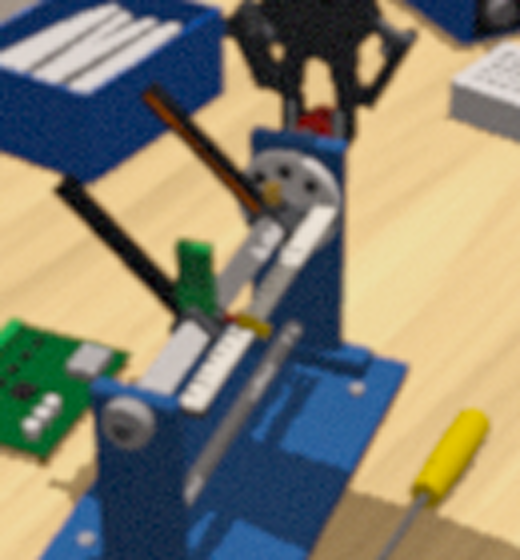

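```bash
python3 -m crank '[0,0,0,0.15,0,0,2, 0,0,0,0.3,0,0,2, 0,0,0,0.5,0,0,2, 0,0,0,0.7,0,0,2, 0,0,0,0.9,0,0,2, 0,0,0,1.1,0,0,2, 0,0,0,1.3,0,0,2, 0,0,0,1.4,0,0,2]' 100
python3 plan.py 563.7 -102.4 167 -1.34
```

```text
time: 15.1
eef_pos: [565.9, -114.0, 168.5]
eef_rot: [-2.462, 1.947, 0.003]
ft_force: [-4.8, 10.6, 8.8]
opening: 0.293
rot deg [-2.800e-01 -8.000e-02 -1.799e+02]
rot deg [-0.05  0.18  0.1 ]
shift cm [-1.18 -0.05  0.15] pos [ 565.9 -114.   168.5] F [-4.8 10.6  8.8] op 25.0 t 15.1
axes [[0.23, -0.973, 0.0], [-0.973, -0.23, 0.003], [-0.003, -0.001, -1.0]]
```

```bash
python3 -m crank '[0,0,0,0.1,0,0,2, 0,0,0,0.2,0,0,2, 0,0,0,0.3,0,0,2, 0,0,0,0.35,0,0,2, 0,0,0,0.4,0,0,2, 0,0,0,0.4,0,0,2, 0,0,0,0.4,0,0,2, 0,0,0,0.4,0,0,2]' 100
python3 plan.py 563.7 -102.4 167 -1.34;python3 snap.py 15
```

```text
time: 15.9
eef_pos: [566.5, -116.4, 168.5]
eef_rot: [-2.462, 1.946, 0.006]
ft_force: [-6.8, 15.3, 10.7]
opening: 0.296
rot deg [-4.6000e-01 -5.0000e-02 -1.7988e+02]
rot deg [-0.03  0.29  0.12]
shift cm [-1.43 -0.05  0.16] pos [ 566.5 -116.4  168.5] F [-6.8 15.3 10.7] op 25.3 t 15.9
axes [[0.231, -0.973, -0.001], [-0.973, -0.231, 0.005], [-0.005, -0.001, -1.0]]
```

View pics/side15z.png

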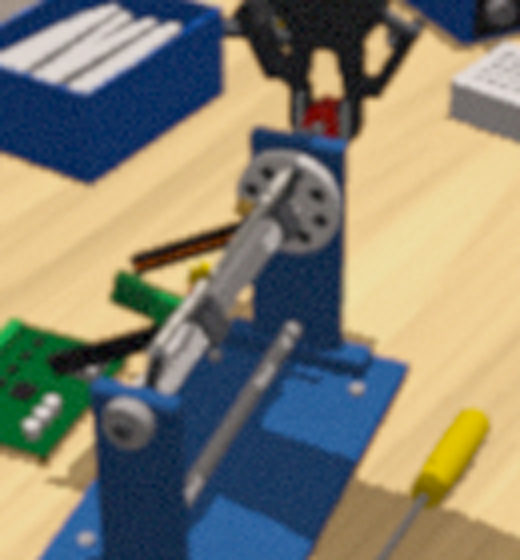

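```bash
python3 -m crank '[0,0,0,0.1,0,0,2, 0,0,0,0.1,0,0,2, 0,0,0,0.1,0,0,2, 0,0,0,0.1,0,0,2, 0,0,0,0.1,0,0,2, 0,0,0,0.1,0,0,2, 0,0,0,0.1,0,0,2, 0,0,0,0.1,0,0,2]' 100
for i in 1 2 3 4 5; do python3 -m crank '[0,0,0,0,0,0,2, 0,0,0,0,0,0,2, 0,0,0,0,0,0,2, 0,0,0,0,0,0,2, 0,0,0,0,0,0,2, 0,0,0,0,0,0,2, 0,0,0,0,0,0,2, 0,0,0,0,0,0,2]'|grep -v rot; done
python3 snap.py 16;python3 -m crank '[0,0,0,0,0,0,2, 0,0,0,0,0,0,2, 0,0,0,0,0,0,2, 0,0,0,0,0,0,2, 0,0,0,0,0,0,2, 0,0,0,0,0,0,2, 0,0,0,0,0,0,2, 0,0,0,0,0,0,2]'; python3 snap.py 17
python3 -c "
import cv2
a=cv2.imread('pics/side16.png');b=cv2.imread('pics/side17.png');d=cv2.absdiff(a,b).max(2);d=cv2.GaussianBlur(d,(5,5),0);print(d.max(),d[130:270,200:300].max(),(d>25).sum())"
```

```text
time: 16.8
eef_pos: [566.5, -116.4, 168.5]
eef_rot: [-2.461, 1.945, 0.007]
ft_force: [-6.9, 18.9, 11.7]
opening: 0.301
time: 17.6
eef_pos: [566.5, -116.5, 168.5]
ft_force: [-7.5, 18.9, 12.1]
opening: 0.298
time: 18.4
eef_pos: [566.5, -116.4, 168.5]
ft_force: [-7.2, 18.9, 11.6]
opening: 0.301
time: 19.2
eef_pos: [566.5, -116.4, 168.5]
ft_force: [-7.0, 18.4, 11.5]
opening: 0.292
time: 20.0
eef_pos: [566.5, -116.4, 168.5]
ft_force: [-7.5, 18.9, 12.1]
opening: 0.298
time: 20.8
eef_pos: [566.5, -116.4, 168.5]
ft_force: [-6.9, 18.4, 12.3]
opening: 0.297
time: 21.7
eef_pos: [566.4, -116.4, 168.4]
eef_rot: [-2.461, 1.945, 0.008]
ft_force: [-7.5, 17.9, 12.1]
opening: 0.298
15 13 0
```

View pics/side17z.png

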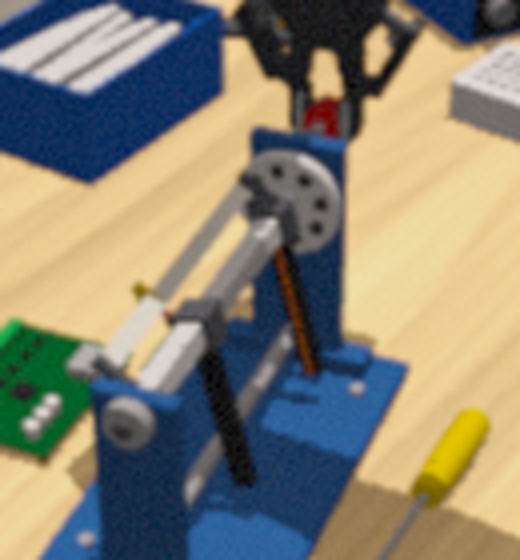

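View pics/top17.png

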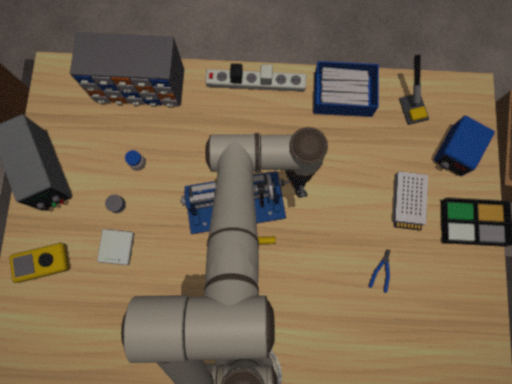

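View pics/side17.png

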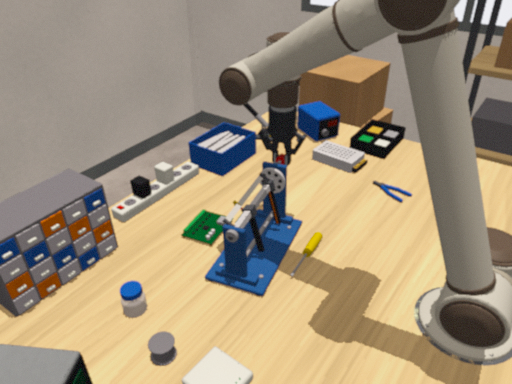

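```bash
python3 -c "
from rig import robot
print(robot.job_done())"
```

```text
the job is handed in; nothing more can be done
None
```

The jaw is set at the marker, and the plunger is held fully out with the frame hanging still. I handed the job in at about 21.8 s of the 48 s allowed.

- **Jaw:** I pinched the green tab, pulled it about 58.5 mm along the holder's +y and let it go. With the gripper open, the top camera put the red pointer 0.4–0.6 mm short of the yellow marker. By eye, the side view agreed. I did not measure the alignment again after the frame swung down.
- **Plunger:** I gripped the red knob at 100 N and pulled it 14.1 mm. It then stayed put while I pulled harder, and the pull settled at about 20 N, well above the spring's 13 N, so it is against its stop. I left it held there.
- **Frame:** It swung down. Two side pictures 0.8 s apart showed no movement.
- **Rest of the bench:** The loose items looked undisturbed in the last pictures, though the arm hid part of the top view. The highest wrist force I saw was about 23 N.

**Readings that disagreed:**
- The gripper read about 25 mm on the 28 mm knob. The grip did not slip.
- My first colour-based alignment estimate from the side camera was off by several millimetres because of the marker's shape, so I used the top camera for that measurement.

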